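# Stand the facade panels up in the panel rack

### The job

Tidy the panel rack on the model bench: tip the two panels that have fallen over back up, so that each stands upright and fully home in its own slot; then bring the panel that leans on the tool tray and stand it in the one empty slot, fully home and with its end up to the rear stop like the others. Do not let any panel fall flat, and leave the panel that is already standing and the other things on the bench as they are.

Things in the scene. Friction and masses are not known exactly. Their poses are not given: they have to be found in the camera images.
- rack: panel rack, fixed: pale wooden deck 190 mm deep (x -90 to +100), 340 wide (y), top 24 mm above the bench, with 4 slots along x, 13 mm wide and 14 deep (floor 10 mm above the bench), at y = -94.5, -19.5, 55.5 and 130.5 mm, rows of dowels between them and a stop at the rear. Origin: middle of the width, on the underside; x away from the robot to the stop, y to the left, z up
- dowels (a point): the middle, at bench height, of the row of dowels between slots 2 and 3. There are 5 rows, at rack y = -155, -80, -5, 70 and 145 mm, each of 2 dowels 10 mm thick at rack x = -37 and +63 mm, tops 94 mm above the bench. A panel home in its slot stands plumb or leans back up to 0.09 rad, top to the left, on the row just left of its slot (dowel faces 9.5 mm left of the slot's middle)
- stop (a point): the middle of the rear stop's front face, at deck height (24 mm above the bench). The stop is a wooden bar 12 mm thick across the whole back of the rack; this face is at rack x = +88 mm, its top 64 mm above the bench
- slot1 (a point): the point on the floor of slot 1 (slots count from the right) where the origin of a panel lies when it stands home against the rear stop; axes as the rack's. One of the two fallen panels starts with its lower edge in this slot's mouth
- slot2 (a point): the same point of slot 2, the empty one. The top of the panel fallen in slot 3 hangs over it at the start
- slot3 (a point): the same point of slot 3. The other fallen panel starts with its lower edge in this slot's mouth
- slot4 (a point): the same point of slot 4, the leftmost, in which panel_s stands
- panel_a: a fallen panel, about 140 g, white board 150 mm long (x), 9 thick (y), 140 high (z); origin at the middle of its lower edge; 4 columns of plain windows. Starts in slot 1 or 3 (swapped at random with panel_b), tipped right 35 deg from upright onto the next dowels, its top 30 mm or so beyond them. Pushed left at its top edge it turns up about its lower edge, which drops to the slot floor
- panel_b: the other fallen panel, in the other one of slots 1 and 3, lying likewise; about 140 g, white board 150 mm long (x), 9 thick (y), 140 high (z); origin at the middle of its lower edge; 3 columns of windows, the lower ones arched
- panel_c: the panel to fetch, 110 to 200 g, white board 150 mm long (x), 9 thick (y), 150 high (z); origin at the middle of its lower edge; 4 columns of windows, lowest row arched. Starts on the bench left of the rack, leaning on the tool tray 18 deg from upright, its top to the left
- panel_s: the panel that already stands in slot 4 and is to be left alone, white board 150 mm long (x), 9 thick (y), 140 high (z); origin at the middle of its lower edge
- tray: the open wooden tool tray that panel_c leans on, fixed: 300 mm (x) x 140 mm (y), 80 mm high, tools inside below the rim; origin at the centre of its underside; panel_c leans on the rim of its right-hand (-y) long side
- tape: a brown roll of tape lying flat in front of the rack on the right, 90 mm across, 24 mm high; origin at the centre of its underside
- steel_rule: a flat steel rule 300 x 30 x 3 mm lying on the bench to the right of the rack; origin at the middle of its underside
- glue: a white glue bottle, 56 mm across and 150 mm tall, standing on the bench; origin at the centre of its underside
- brush_mug: a white mug with brushes in it, 76 mm across, 90 mm tall (brushes to 190 mm), beyond the rack; origin at the centre of its underside
- massing_model: a small white block model on a 120 x 120 mm card base, 78 mm tall, beyond the rack; origin at the centre of its underside
- spray_can: an upright spray can, 66 mm across and 190 mm tall, to the right of the rack; origin at the centre of its underside
- foam_drum: a white foam drum, 80 mm across and 90 mm tall, to the right of the rack; origin at the centre of its underside
Things that resemble listed ones, but are neither listed nor needed, are in the scene too. What is shaped like the panel_b but turquoise is not meant.

How it is judged:
By the outcome, as a careful person would: the job done as asked, in the order asked, and still so for the second after the job is handed in, with the robot touching nothing.
It also fails if it takes over 67 s, if anything falls off the work surface, if the arm or the gripper's body presses on something with over 40 N, if the wrist force passes 120 N, or if a joint passes its speed limit or range.

### The arm

A 6-joint arm with a two-finger parallel gripper is mounted at the origin on the work surface. World frame = base frame: x ahead of the robot, y to its left, z up, the work surface at z = 0. Lengths are in m, angles in rad, forces in N, time in s.
With the tool pointing down it reaches from about 0.275 to 0.825 m from the base axis. Payload 5.2 kg.
Tool frame: the origin (TCP) lies at the very end of the fingers, on their centre line; the grasp point (between the pads) lies 19 mm behind it (pinch_z is the distance from the TCP to the grasp point, in m); z points along the fingers, y is the line along which they close (so a half turn about z gives the same grasp; the last joint's range is limited). The gripper opens to 93 mm and grips with 3 to 60 N. Pads are 15 mm wide; open, the fingers measure 128 mm over their backs; the gripper's body (75 mm by 188 mm) begins 65 mm behind the grasp point.
Start: joints at [1.026, 0.259, 1.535, -0, 1.348, -0.203], TCP at [0.184, 0.518, 0.219] pointing down, gripper open.
Joint ranges: [-3.14, 3.14], [-0.91, 2.08], [0.19, 2.58], [-1.22, 4.36], [0.22, 2.71], [-3.12, 3.12]. Speed limits (rad/s): [2.57, 2.57, 3.14, 3.14, 3.14, 3.14].

### API

Orientations are given as a rotation vector (axis times angle).
In Python, from bench import state, camera, camera_info, sign_off, look_for, landmark_of, pinch_z gives the robot as it stands.
- The arm moves only by the tool servo_tool, never from a script. Its argument "increments" is a list of rows, each a list of 7 numbers: the shift along the tool's x, y, z in mm, then the turn, a rotation vector about the tool's x, y, z in rad, then the opening, from -1 (shut) to 1 (fully open). In form: [[x, y, z, rx, ry, rz, fingers], ...]. A call has 1 to 8 rows; each row shifts and turns the commanded pose from where the row before left it, along the tool's axes as they then stand; what a row does not reach is not made up. A row lasts 1/8 s, in which the tool goes at most 62.5 mm and 10.7 degrees, less where a joint would pass 70% of its speed; a pose out of reach is approached as far as the arm can. A call is refused whole if a number of a shift passes 62.5 or a number of a turn 0.188, either way. A call with a gripper value outside its range is refused whole. The fingers move at their own pace and stop on an object; "squeeze" is the grip in N (left out, the last holds). Time passes only in rows, so rows that do not move let the fingers close. It gives the time, the measured TCP pose, the force, the opening and the grip force at its end, in the units of the state.
- state(): the state, without advancing time (a new reading comes with each control period).
- camera(name): name is "scene" or "top" or "wrist"; returns (picture, depth): 480x640x3 uint8, red, green, blue; 480x640 float32, m along the optical axis (not along the pixel's ray), 0 where there is no reading.
- camera_info(name): a dict with "intrinsics" (3x3 intrinsics, pixels), "k1" (the pictures are not rectified: a ray, as slopes to the right and down, at radius r is drawn at 1 + k1 r^2 times it, then the intrinsics apply), "cam_to_world" (4x4, takes a point from camera to world coordinates). Camera axes: x right, y down, z forward; pixel columns grow to the right and rows downward; lengths in m; the calibration is good to about 2 mm. A picture is of the moment at which its call begins: read the wrist's pose just before it. camera_info takes no time and is no camera call; for the wrist camera it gives the pose at the moment of the call.
- sign_off(): hands the job in; it is judged then, once.
Trained networks look in the newest picture that a camera, given by its name, has taken for a name from the list of things; names that differ only in an ending like _2 or _b are one class to them, and where a whole thing is asked for, a point or a joint stands for the part that bears it (a point fixed in the world has none). Each returns a list of dicts, best first, with "score" (0 to 1); they miss things now and then, are a little off and sometimes report something else, mostly with a low value. They report only what shows in the picture. A call takes as long as a camera call. They do not tell look-alikes from the thing itself.
- look_for(name, camera): "uv" ([column, row] in pixels, amid what is visible of it).
- landmark_of(name, camera): "uv" ([column, row] in pixels: a listed point, or the origin of a listed thing).
The state is a dict: "time": time; "joint_pos": joint angles; "joint_velocities": joint speeds; "joint_efforts": joint torques, N m; "eef_pos": TCP position; "ee_rot": TCP orientation; "force": force on the tool from outside, world axes, zero at the start; "ft_torque": the same for the moment, N m; "gripper_width": opening from 0.0 (shut) to 1.0 (fully open); "grasp_force": force on a finger pad.
Only numpy, scipy, OpenCV 4.12 (cv2) and the standard library are available. Lean on these libraries where they do the work, as an engineer would, in place of code of your own. Each camera call takes 0.05 s, during which the arm holds its last target. There are 200 camera calls.

## Working session

There is one attempt and no reset: what is moved stays moved. The work goes in short steps, Python scripts to look and compute and a tool call to move; the robot and the scene stay as the last step left them, time stands still between calls to the robot, and variables do not carry over. Pictures are saved under pics/ and viewed, at most 10 in all, crops included, and the job is handed in when it is done.

Besides the shell and the picture viewer there is one more tool, called after ">>>" by a JSON object that holds its "fn" and its "kwargs". servo_tool: Moves the arm, as the interface text tells. Its arguments: {"type":"object","properties":{"increments":{"type":"array"},"squeeze":{"type":"number"}},"required":["increments"]}

```bash
mkdir -p pics; ls; cat > h.py <<'E'
import numpy as np, cv2
from bench import *
from scipy.spatial.transform import Rotation as R
def ray(name,uv):
    i=camera_info(name);K=np.array(i['intrinsics']);k=i['k1'];T=np.array(i['cam_to_world'])
    d=np.array([(uv[0]-K[0,2])/K[0,0],(uv[1]-K[1,2])/K[1,1]]);s=d.copy()
    for _ in range(20): s=d/(1+k*(s@s))
    return s,T
def at_z(name,uv,z):
    s,T=ray(name,uv);v=T[:3,:3]@[s[0],s[1],1];o=T[:3,3];return o+v*(z-o[2])/v[2]
def at_d(name,uv,dep):
    s,T=ray(name,uv);d=dep[int(round(uv[1])),int(round(uv[0]))]
    return T[:3,:3]@(np.array([s[0],s[1],1])*d)+T[:3,3]
def cloud(name,dep):
    i=camera_info(name);K=np.array(i['intrinsics']);k=i['k1'];T=np.array(i['cam_to_world'])
    v,u=np.mgrid[0:480,0:640]
    d=np.stack([(u-K[0,2])/K[0,0],(v-K[1,2])/K[1,1]],-1);s=d.copy()
    for _ in range(20): s=d/(1+k*(s**2).sum(-1,keepdims=True))
    P=np.dstack([s,np.ones((480,640))])*dep[...,None]
    P=P@T[:3,:3].T+T[:3,3]; P[dep==0]=np.nan; return P
E
python3 - <<'E'
from h import *
for n in ['top','scene']:
    p,d=camera(n);cv2.imwrite(f'pics/{n}0.png',p[...,::-1]);np.save(f'{n}0.npy',d)
    i=camera_info(n);print(n,np.round(i['cam_to_world'],3).tolist(),i['k1'],i['intrinsics'][0])
    for o in ['rack','stop','dowels','slot1','slot2','slot3','slot4','panel_a','panel_b','panel_c','tray','glue']:
        for r in landmark_of(o,n)[:3]:
            z={'stop':.024,'slot1':.01,'slot2':.01,'slot3':.01,'slot4':.01}.get(o,0)
            print(o,np.round(r['uv']),round(r['score'],2),np.round(at_z(n,r['uv'],z),3))
print(state())
E
```

```text
pics
top [[0.026, -0.979, 0.202, 0.2], [-1.0, -0.025, 0.007, -0.063], [-0.001, -0.203, -0.979, 1.294], [0.0, 0.0, 0.0, 1.0]] -0.09561566044349586 [516.01018326   0.         317.02966396]
stop [318. 184.] 0.7 [ 0.601 -0.054  0.024]
dowels [324. 211.] 0.58 [ 0.537 -0.072  0.   ]
dowels [155. 225.] 0.5 [0.487 0.368 0.   ]
slot1 [336. 209.] 0.9 [ 0.54 -0.1   0.01]
slot1 [309. 217.] 0.73 [ 0.517 -0.031  0.01 ]
slot1 [278. 224.] 0.73 [0.496 0.047 0.01 ]
slot2 [336. 209.] 0.9 [ 0.54 -0.1   0.01]
slot2 [309. 217.] 0.73 [ 0.517 -0.031  0.01 ]
slot2 [278. 224.] 0.73 [0.496 0.047 0.01 ]
slot3 [336. 209.] 0.9 [ 0.54 -0.1   0.01]
slot3 [309. 217.] 0.73 [ 0.517 -0.031  0.01 ]
slot3 [278. 224.] 0.73 [0.496 0.047 0.01 ]
slot4 [336. 209.] 0.9 [ 0.54 -0.1   0.01]
slot4 [309. 217.] 0.73 [ 0.517 -0.031  0.01 ]
slot4 [278. 224.] 0.73 [0.496 0.047 0.01 ]
panel_a [185. 249.] 0.93 [0.427 0.284 0.   ]
panel_a [363. 202.] 0.9 [ 0.563 -0.172  0.   ]
panel_a [143. 358.] 0.87 [0.15 0.37 0.  ]
panel_b [185. 249.] 0.93 [0.427 0.284 0.   ]
panel_b [363. 202.] 0.9 [ 0.563 -0.172  0.   ]
panel_b [143. 358.] 0.87 [0.1
[... 1799 characters left out ...]
joint_pos': array([ 1.02619819e+00,  2.58602827e-01,  1.53499830e+00,  1.66786732e-05,
        1.34798907e+00, -2.02784924e-01]), 'joint_velocities': array([-1.18238726e-03,  7.76527002e-04, -3.53290149e-04, -1.92994571e-05,
       -6.50257141e-04,  7.27220346e-04]), 'joint_efforts': array([-1.29004366e-03, -4.37208581e+01, -2.84303874e+01,  7.16969278e-02,
        3.13168962e-02,  1.63895191e-06]), 'eef_pos': array([0.18432766, 0.51820349, 0.2186519 ]), 'ee_rot': array([-5.34312218e-01, -3.09580771e+00, -1.29286391e-05]), 'force': array([ 0.63432633, -0.01617351, -0.19555009]), 'ft_torque': array([0.00067904, 0.04594462, 0.02063193]), 'grasp_force': 0.0, 'gripper_width': 0.9973970804427205}
```

```bash
python3 - <<'E'
import cv2
a=cv2.imread('pics/top0.png')[120:400,100:500];cv2.imwrite('pics/top0c.png',cv2.resize(a,(800,560),interpolation=cv2.INTER_CUBIC))
a=cv2.imread('pics/scene0.png')[170:450,170:570];cv2.imwrite('pics/scene0c.png',cv2.resize(a,(800,560),interpolation=cv2.INTER_CUBIC))
E
```

```text
(no output)
```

View pics/top0c.png

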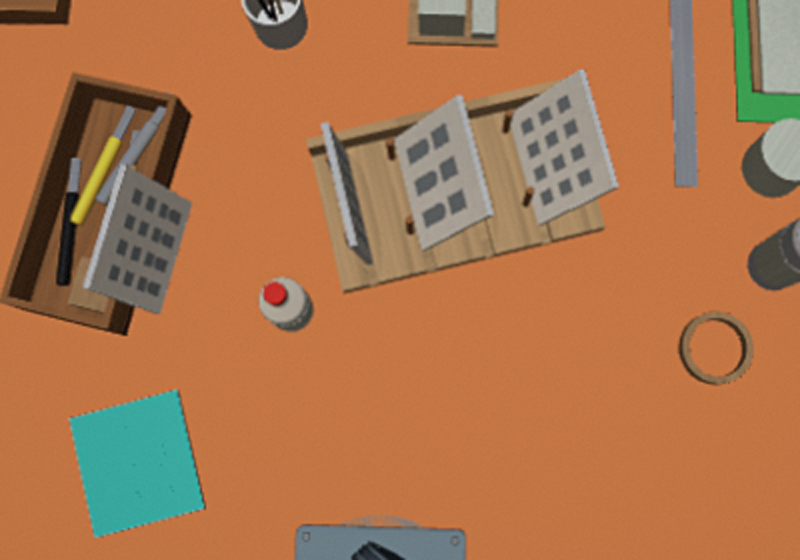

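View pics/scene0c.png

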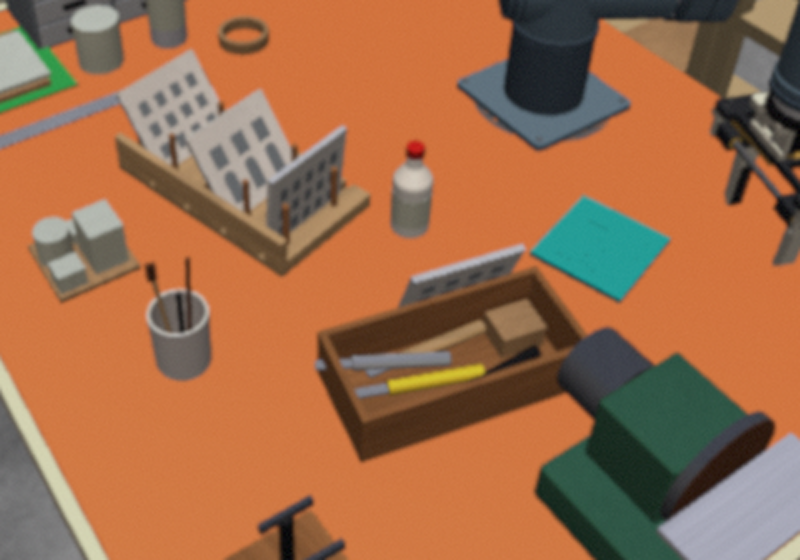

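```bash
python3 - <<'E'
from h import *
d=np.load('top0.npy');P=cloud('top',d);img=cv2.imread('pics/top0.png')
# stop bar top & deck from top
def reg(c0,r0,c1,r1):
    m=np.zeros((480,640),bool);m[int(120+r0/2):int(120+r1/2)+1,int(100+c0/2):int(100+c1/2)+1]=1;return m
z=P[...,2]
rk=reg(295,60,630,300)
hsv=cv2.cvtColor(img,cv2.COLOR_BGR2HSV)
print('sat deck,bench,panel',hsv[120+115,100+190],hsv[120+190,100+250],hsv[120+75,100+285])
m=rk&(z>.016)&(z<.032)&(hsv[...,1]>50)
q=P[m]; print('deck n',len(q),'z',np.median(q[:,2]),q[:,2].std())
# fit rack pose: maximise deck points: front edge line: for yaw candidates use 2nd pct
from scipy.optimize import least_squares
best=None
for yaw in np.radians(np.arange(5,25,.25)):
    c,s=np.cos(yaw),np.sin(yaw);x=q[:,0]*c+q[:,1]*s;y=-q[:,0]*s+q[:,1]*c
    h=np.histogram(x,bins=np.arange(x.min()-.004,x.max(),.002))[0]
    g=np.diff(h[:12]).max() # sharpness of front edge
    if best is None or g>best[0]: best=(g,yaw,np.percentile(x,.3),np.percentile(y,.3),np.percentile(y,99.7))
print(best[0],np.degrees(best[1]),best[2:])
m=rk&(z>.058)&(z<.070)&(hsv[...,1]>60);q=P[m];print('stop n',len(q))
pc=np.polyfit(q[:,1],q[:,0],1);
for _ in range(5):
    r=q[:,0]-np.polyval(pc,q[:,1]);k=abs(r)<.009;pc=np.polyfit(q[k][:,1],q[k][:,0],1)
print('stop yaw',np.degrees(np.arctan(-pc[0])),'x at y=-.07',np.polyval(pc,-.07),k.sum())
for n,b in dict(a=(505,65,620,225),b=(390,90,495,250),c=(80,160,195,315),s=(318,118,360,250)).items():
    m=reg(*b)&(hsv[...,1]<60)&(z>.03);q=P[m]
    c=np.median(q,0)
    for _ in range(5):
        nrm=np.linalg.svd(q-q.mean(0),full_matrices=False)[2][2]
        r=(q-q.mean(0))@nrm; q=q[abs(r)<max(.004,2.5*0+.004)]
    nrm*=np.sign(nrm[2]);e=np.array([-nrm[1],nrm[0],0]);e/=np.linalg.norm(e)
    if e[0]<0:e=-e
    up=np.cross(nrm,e);up*=np.sign(up[2]);cc=q.mean(0)
    u=(q-cc)@e;v=(q-cc)@up
    lo,hi=np.percentile(u,[.7,99.3]);vl,vh=np.percentile(v,[.7,99.3])
    print(n,len(q),'tilt',np.degrees(np.arccos(up[2])).round(1),'yaw',np.degrees(np.arctan2(e[1],e[0])).round(1),'len',(hi-lo).round(3),'h',(vh-vl).round(3),'top mid',(cc+e*(lo+hi)/2+up*vh).round(3),'bot mid',(cc+e*(lo+hi)/2+up*vl).round(3),'n',nrm.round(3))
E
```

```text
sat deck,bench,panel [ 16 101 171] [ 12 168 196] [ 20  13 120]
deck n 4407 z 0.02439298145474922 0.0026978935783398884
109 15.25 (np.float64(0.3886104092254416), np.float64(-0.38151953144229694), np.float64(-0.046069577565945416))
stop n 544
stop yaw 15.69571204086296 x at y=-.07 0.6132705995893389 513
a 2308 tilt 35.6 yaw 15.3 len 0.148 h 0.131 top mid [ 0.571 -0.242  0.137] bot mid [ 0.551 -0.169  0.031] n [-0.215  0.784  0.582]
b 2067 tilt 35.3 yaw 15.2 len 0.148 h 0.13 top mid [ 0.536 -0.098  0.138] bot mid [ 0.516 -0.025  0.031] n [-0.214  0.788  0.578]
c 778 tilt 17.9 yaw -9.6 len 0.129 h 0.123 top mid [0.428 0.325 0.148] bot mid [0.422 0.287 0.031] n [-0.158 -0.938  0.308]
s 429 tilt 6.5 yaw 15.6 len 0.147 h 0.116 top mid [0.492 0.054 0.155] bot mid [0.495 0.041 0.04 ] n [ 0.268 -0.957  0.114]
```

```bash
python3 - <<'E'
from h import *
d=np.load('top0.npy');P=cloud('top',d)
yaw=np.radians(15.3);c,s=np.cos(yaw),np.sin(yaw);Rw=np.array([[c,-s],[s,c]])
x=Rw@[.4786,-.2138];print('rack origin',x)
f=lambda p:(Rw.T@(np.array(p)[:2]-x)*1000).round(1)
for n,p in dict(a_top=(.571,-.242),a_bot=(.551,-.169),b_top=(.536,-.098),b_bot=(.516,-.025),s_top=(.492,.054),s_bot=(.495,.041),stopmid=(.6133,-.07)).items(): print(n,f(p))
for n,uv,z in [('stop',(318,184),.024),('dowels',(324,211),0),('slot2?',(336,209),.01),('s',(309,217),.01),('s',(278,224),.01)]: print(n,f(at_z('top',uv,z)))
quad=np.array([[123,165],[190,203],[160,313],[88,287]])/2+[100,120]
m=np.zeros((480,640),np.uint8);cv2.fillPoly(m,[quad.astype(int)],1)
q=P[(m>0)&np.isfinite(P[...,2])];rng=np.random.default_rng(0);b=(0,)
for _ in range(2000):
    a=q[rng.choice(len(q),3,False)];n=np.cross(a[1]-a[0],a[2]-a[0]);n/=np.linalg.norm(n)+1e-12
    k=abs((q-a[0])@n)<.003
    if k.sum()>b[0]: b=(k.sum(),k)
q=q[b[1]];print(len(q));nrm=np.linalg.svd(q-q.mean(0),full_matrices=False)[2][2]
nrm*=np.sign(nrm[2]);e=np.array([-nrm[1],nrm[0],0]);e/=np.linalg.norm(e);e*=np.sign(e[0])
up=np.cross(nrm,e);up*=np.sign(up[2]);cc=q.mean(0)
u=(q-cc)@e;v=(q-cc)@up;lo,hi=np.percentile(u,[.7,99.3]);vl,vh=np.percentile(v,[.7,99.3])
print('c tilt',np.degrees(np.arccos(up[2])),'yaw',np.degrees(np.arctan2(e[1],e[0])),hi-lo,vh-vl,'top',cc+e*(lo+hi)/2+up*vh,'bot',cc+e*(lo+hi)/2+up*vl,nrm)
for g in quad: print(at_d('top',g,d).round(3), end=' ')
t0=at_z('top',quad[0],.147);t1=at_z('top',quad[3],.147);print('\ntop edge yaw',np.degrees(np.arctan2(*(t0-t1)[1::-1])),t0,t1)
print(R.from_rotvec(state()['ee_rot']).as_matrix().round(3))
E
```

```text
rack origin [ 0.51805324 -0.07993273]
a_top [   8.3 -170.3]
a_bot [  8.3 -94.6]
b_top [ 12.5 -22.2]
b_bot [12.5 53.5]
s_top [ 10.2 136.1]
s_bot [  9.7 122.7]
stopmid [ 94.5 -15.6]
stop [87.6  3.8]
dowels [20.4  4.4]
slot2? [ 15.7 -26.1]
s [11.7 46.2]
s [ 12.7 127.5]
2146
c tilt 18.01655481847434 yaw -11.90959584516298 0.14564039481160868 0.15268975553140396 top [0.43774167 0.32133078 0.14730347] bot [0.4279958  0.27512165 0.00210052] [-0.19624926 -0.93049709  0.30929178]
[0.535 0.339 0.052] [0.499 0.262 0.006] [0.356 0.291 0.002] [0.367 0.339 0.138] 
top edge yaw -10.940855488341862 [0.50946778 0.30839615 0.147     ] [0.36532584 0.33626012 0.147     ]
[[-0.942  0.335 -0.   ]
 [ 0.335  0.942  0.   ]
 [ 0.     0.    -1.   ]]
```

```bash
cat >> h.py <<'E'
YAW=np.radians(15.3);RO=np.array([.51805,-.07993,0])
RK=R.from_euler('z',YAW).as_matrix()
def rk(x,y,z): return RO+RK@(np.array([x,y,z])/1000)   # rack mm -> world m
def to_rk(p): return (RK.T@(np.array(p)-RO)*1000)
def down(yang,tilt=0):
    "tool z down, tool y at world angle yang (deg); tilt: turn about tool x"
    y=np.array([np.cos(np.radians(yang)),np.sin(np.radians(yang)),0]);z=np.array([0,0,-1.])
    return R.from_matrix(np.c_[np.cross(y,z),y,z])*R.from_euler('x',tilt,degrees=True)
def plan(target,Rt,n,grip,p=None,Rc=None,show=True):
    s=state();p=np.array(s['eef_pos']) if p is None else p;Rc=R.from_rotvec(s['ee_rot']) if Rc is None else Rc
    rows=[]
    for i in range(n):
        w=(Rc.inv()*Rt).as_rotvec()/(n-i);w=np.round(w,3)
        d=Rc.inv().apply(target-p)*1000/(n-i);d=np.round(d,0 if np.abs(d).max()>15 else 1)
        p=p+Rc.apply(d)/1000;Rc=Rc*R.from_rotvec(w)
        rows.append([*map(float,d),*map(float,w),grip])
    if show:
        for k in range(0,n,8): print(str(rows[k:k+8]).replace('.0,',','))
    return p,Rc
E
python3 - <<'E'
from h import *
T=rk(10,-207,219);print(T);plan(T,down(15.3),16,1)
E
```

```text
[ 0.5823173  -0.27695466  0.219     ]
[[-40, -38, -0, -0, -0, 0.06, 1], [-42, -36, -0, -0, -0, 0.06, 1], [-44, -33, -0, -0, -0, 0.06, 1], [-46, -31, -0, -0, -0, 0.06, 1], [-48, -28, -0, -0, -0, 0.06, 1], [-50, -25, -0, -0, -0, 0.06, 1], [-51, -22, -0, -0, -0, 0.06, 1], [-52, -19, -0, -0, -0, 0.06, 1]]
[[-54, -16, -0, -0, -0, 0.06, 1], [-54, -12, -0, -0, -0, 0.06, 1], [-55, -9, -0, -0, -0, 0.06, 1], [-55, -6, -0, -0, -0, 0.06, 1], [-56, -2, -0, -0, -0, 0.06, 1], [-56, 1, -0, -0, -0, 0.061, 1], [-55, 4, -0, -0, -0, 0.06, 1], [-55, 8, -0, -0, -0, 0.061, 1]]
```

>>> {"fn": "servo_tool", "kwargs": {"increments": [[-40,-38,0,0,0,0.06,1],[-42,-36,0,0,0,0.06,1],[-44,-33,0,0,0,0.06,1],[-46,-31,0,0,0,0.06,1],[-48,-28,0,0,0,0.06,1],[-50,-25,0,0,0,0.06,1],[-51,-22,0,0,0,0.06,1],[-52,-19,0,0,0,0.06,1]]}}

```text
time: 2.3
eef_pos: [0.3827, 0.1197, 0.219]
ee_rot: [1.257, 2.878, 0.001]
force: [-0.5, 0.5, 0.0]
gripper_width: 1.005
grasp_force: 0.0
```

>>> {"fn": "servo_tool", "kwargs": {"increments": [[-54,-16,0,0,0,0.06,1],[-54,-12,0,0,0,0.06,1],[-55,-9,0,0,0,0.06,1],[-55,-6,0,0,0,0.06,1],[-56,-2,0,0,0,0.06,1],[-56,1,0,0,0,0.061,1],[-55,4,0,0,0,0.06,1],[-55,8,0,0,0,0.061,1]]}}

```text
time: 3.3
eef_pos: [0.583, -0.2783, 0.2186]
ee_rot: [1.909, 2.495, 0.0]
force: [0.7, 0.3, 0.2]
gripper_width: 0.998
grasp_force: 0.0
```

>>> {"fn": "servo_tool", "kwargs": {"increments": [[0,0,0,0,0,0,1]]}}

```text
time: 3.42
eef_pos: [0.583, -0.2802, 0.217]
ee_rot: [-1.91, -2.493, 0.001]
force: [-0.4, 1.8, -0.6]
gripper_width: 0.998
grasp_force: 0.0
```

```bash
python3 - <<'E'
from h import *
s=state();print(s['time'],to_rk(s['eef_pos']).round(1),s['joint_pos'].round(2))
p,d=camera('wrist');cv2.imwrite('pics/w1.png',p[...,::-1]);np.save('w1.npy',d)
p,q=plan(rk(10,-207,114),down(15.3),5,1)
E
```

```text
3.425 [   9.7 -210.3  217. ] [-0.62  0.43  1.28 -0.    1.42 -0.88]
[[0, 0, 21, -0, -0, -0, 1], [0, 0, 21, -0, -0, -0, 1], [0, 0, 20, -0, -0, -0.001, 1], [0, 0, 21, -0.001, -0.001, -0, 1], [1, 0, 20, -0, -0, -0.001, 1]]
```

View pics/w1.png

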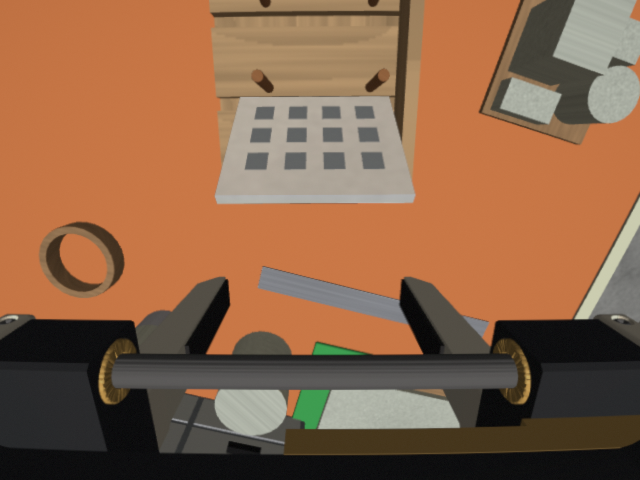

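>>> {"fn": "servo_tool", "kwargs": {"increments": [[0,0,26,0,0,0,1],[0,0,26,0,0,0,1],[0,0,26,0,0,0,1],[0,0,25,0,0,0,1],[10,0,0,0,0,0,1],[8,0,0,0,0,0,1],[6,0,0,0,0,0,1],[6,0,0,0,0,0,1]]}}

```text
time: 4.47
eef_pos: [0.575, -0.2473, 0.117]
ee_rot: [1.904, 2.496, 0.0]
force: [0.2, -0.7, 1.2]
gripper_width: 1.001
grasp_force: 0.3
```

>>> {"fn": "servo_tool", "kwargs": {"increments": [[8,0,0,0,0,0,1],[8,0,0,0,0,0,1],[8,0,0,0,0,0,1],[8,0,0,0,0,0,1],[8,0,0,0,0,0,1],[6,0,0,0,0,0,1],[6,0,0,0,0,0,1],[0,0,0,0,0,0,1]]}}

```text
time: 5.48
eef_pos: [0.5606, -0.1969, 0.1157]
ee_rot: [-1.905, -2.498, -0.0]
force: [0.1, -0.4, 0.9]
gripper_width: 1.002
grasp_force: 0.0
```

```bash
python3 - <<'E'
from h import *
s=state();print(s['time'],to_rk(s['eef_pos']).round(1),s['force'])
E
```

```text
5.475 [  10.2 -124.   115.7] [ 0.12302415 -0.44593416  0.9417754 ]
```

>>> {"fn": "servo_tool", "kwargs": {"increments": [[5,0,0,0,0,0,1],[5,0,0,0,0,0,1],[4,0,0,0,0,0,1],[3,0,0,0,0,0,1],[3,0,0,0,0,0,1],[2,0,0,0,0,0,1],[0,0,0,0,0,0,1]]}}

```text
time: 6.35
eef_pos: [0.5553, -0.1771, 0.1159]
ee_rot: [1.905, 2.496, -0.001]
force: [1.0, -3.5, -0.9]
gripper_width: 0.999
grasp_force: 2.1
```

```bash
python3 - <<'E'
from h import *
s=state();print(s['time'],to_rk(s['eef_pos']).round(1),s['force'])
p,d=camera('wrist');cv2.imwrite('pics/w2.png',p[...,::-1]);np.save('w2.npy',d)
E
```

```text
6.35 [  10.3 -103.5  115.9] [ 1.02917835 -3.46460102 -0.88670532]
```

View pics/w2.png

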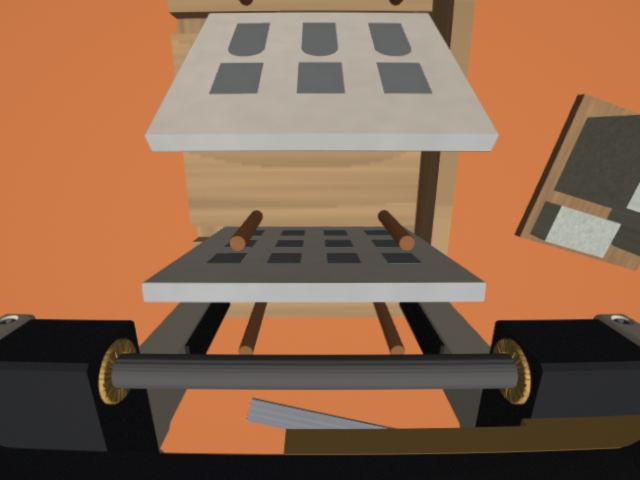

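>>> {"fn": "servo_tool", "kwargs": {"increments": [[1,0,0,0,0,0,1],[-6,0,0,0,0,0,1],[-14,0,-10,0,0,0,1],[0,0,-40,0,0,0,1],[0,0,-50,0,0,0,1],[0,0,-14,0,0,0,1]]}}

```text
time: 7.15
eef_pos: [0.5616, -0.1957, 0.234]
ee_rot: [1.903, 2.492, 0.002]
force: [0.3, 0.1, -0.4]
gripper_width: 1.003
grasp_force: 0.0
```

```bash
cat >> h.py <<'E'
def topedge(ylo,yhi,cam='wrist',zmin=.12,save=None):
    "points above zmin inside rack y band: report extents in rack mm"
    p,d=camera(cam)
    if save: cv2.imwrite(save,p[...,::-1])
    P=cloud(cam,d).reshape(-1,3);P=P[np.isfinite(P[:,0])];Q=(P-RO)@RK*1000
    k=(Q[:,1]>ylo)&(Q[:,1]<yhi)&(abs(Q[:,0]-10)<130)&(Q[:,2]<200)
    q=Q[k];t=q[q[:,2]>zmin*1000]
    if len(t)<20: print('few',len(t));return q
    zt=np.percentile(t[:,2],98);e=t[t[:,2]>zt-4]
    m=e[:,0]<np.median(e[:,0])
    print('ztop %.1f x %.1f..%.1f y(low x) %.1f y(high x) %.1f yspan %.1f..%.1f n%d'%(zt,*np.percentile(e[:,0],[1,99]),np.median(e[m,1]),np.median(e[~m,1]),*np.percentile(e[:,1],[2,98]),len(e)))
    return q
E
python3 - <<'E'
from h import *
s=state();print(s['time'],to_rk(s['eef_pos']).round(1),s['force'])
topedge(-115,-60,save='pics/w3.png')
topedge(-115,-60,'top')
topedge(115,170,'top')
plan(rk(10,-60,217),down(15.3),4,1)
E
```

```text
7.15 [  11.5 -123.2  234. ] [ 0.26060648  0.10958538 -0.42485232]
ztop 151.2 x -63.3..83.0 y(low x) -86.8 y(high x) -86.7 yspan -91.2..-82.7 n2414
ztop 154.8 x 59.5..82.7 y(low x) -86.1 y(high x) -86.5 yspan -88.7..-80.6 n17
ztop 154.6 x -1.7..84.1 y(low x) 137.7 y(high x) 137.0 yspan 133.4..141.4 n71
[[15, -0, 3, 0, 0, -0, 1], [16, -0, 3, 0, 0, -0, 1], [15, -0, 3, 0, 0, -0, 1], [16, -0, 4, 0, 0, -0, 1]]
```

>>> {"fn": "servo_tool", "kwargs": {"increments": [[33,0,0,0,0,0,1],[32,0,0,0,0,0,1],[0,0,10,0,0,0,1],[0,0,30,0,0,0,1],[0,0,30,0,0,0,1],[0,0,30,0,0,0,1],[0,0,18,0,0,0,1],[0,0,0,0,0,0,1]]}}

```text
time: 8.3
eef_pos: [0.5408, -0.1317, 0.1084]
ee_rot: [-1.903, -2.492, 0.002]
force: [0.2, -0.2, 0.4]
gripper_width: 1.0
grasp_force: 0.0
```

```bash
python3 - <<'E'
from h import *
s=state();print(s['time'],to_rk(s['eef_pos']).round(1),s['force'])
E
```

```text
8.3 [  8.3 -55.9 108.4] [ 0.19783698 -0.20536156  0.40583155]
```

>>> {"fn": "servo_tool", "kwargs": {"increments": [[8,0,-4,0,0,0,1],[8,0,-3,0,0,0,1],[6,0,0,0,0,0,1],[6,0,0,0,0,0,1],[8,0,0,0,0,0,1],[8,0,0,0,0,0,1],[8,0,0,0,0,0,1],[8,0,0,0,0,0,1]]}}

```text
time: 9.3
eef_pos: [0.5267, -0.0733, 0.1186]
ee_rot: [-1.906, -2.497, 0.0]
force: [0.1, -0.9, 1.0]
gripper_width: 0.999
grasp_force: 0.1
```

>>> {"fn": "servo_tool", "kwargs": {"increments": [[8,0,0,0,0,0,1],[7,0,0,0,0,0,1],[6,0,0,0,0,0,1],[5,0,0,0,0,0,1],[5,0,0,0,0,0,1],[4,0,0,0,0,0,1],[3,0,0,0,0,0,1],[0,0,0,0,0,0,1]]}}

```text
time: 10.3
eef_pos: [0.5169, -0.0371, 0.1187]
ee_rot: [1.906, 2.498, -0.0]
force: [0.6, 0.5, -0.2]
gripper_width: 1.002
grasp_force: 0.0
```

```bash
python3 - <<'E'
from h import *
s=state();print(s['time'],to_rk(s['eef_pos']).round(1),s['force'])
E
```

```text
10.3 [ 10.2  41.6 118.7] [ 0.61512672  0.5132234  -0.18716435]
```

>>> {"fn": "servo_tool", "kwargs": {"increments": [[3,0,0,0,0,0,1],[2,0,0,0,0,0,1],[1,0,0,0,0,0,1],[0,0,0,0,0,0,1]]}}

```text
time: 10.8
eef_pos: [0.5156, -0.0321, 0.1188]
ee_rot: [1.905, 2.497, -0.001]
force: [0.4, -4.5, -0.6]
gripper_width: 1.0
grasp_force: 2.0
```

```bash
python3 - <<'E'
from h import *
s=state();print(s['time'],to_rk(s['eef_pos']).round(1),s['force'])
E
```

```text
10.8 [ 10.3  46.7 118.8] [ 0.4048981  -4.4721901  -0.62036273]
```

>>> {"fn": "servo_tool", "kwargs": {"increments": [[-4,0,0,0,0,0,1],[-16,0,-10,0,0,0,1],[-10,0,-40,0,0,0,1],[-10,0,-55,0,0,0,1],[-20,0,-30,0,0,0,1],[0,0,0,0,0,0,1]]}}

```text
time: 11.55
eef_pos: [0.533, -0.0915, 0.2568]
ee_rot: [1.905, 2.491, 0.003]
force: [0.2, -0.3, -0.2]
gripper_width: 1.001
grasp_force: 0.0
```

```bash
python3 - <<'E'
from h import *
s=state();print(s['time'],to_rk(s['eef_pos']).round(1),s['force'])
q=topedge(40,85,save='pics/w4.png')
p,d=camera('wrist');P=cloud('wrist',d).reshape(-1,3);P=P[np.isfinite(P[:,0])];Q=(P-RO)@RK*1000
k=(abs(Q[:,2]-64)<4)&(abs(Q[:,0]-94)<15)&(abs(Q[:,1])<150);q=Q[k];print('stop top x',np.percentile(q[:,0],[2,50,98]),np.median(q[:,2]),len(q))
k=(abs(Q[:,2]-24)<3)&(abs(Q[:,0])<85)&(abs(Q[:,1])<150);print('deck z',np.median(Q[k,2]))
for b in (-40,-8,8,40):pass
# dowel row -5: tops
k=(abs(Q[:,2]-92)<5)&(abs(Q[:,1]+5)<10);q=Q[k]
for x in(-37,63):
    e=q[abs(q[:,0]-x)<10];print('dowel',x,np.median(e,0) if len(e) else None,len(e))
# slot 2 floor
k=(Q[:,2]<17)&(abs(Q[:,1]+19.5)<12)&(abs(Q[:,0])<85);q=Q[k];print('slot2 floor y',np.percentile(q[:,1],[2,50,98]) if len(q) else None,len(q))
E
```

```text
11.55 [ 11.4 -15.1 256.8] [ 0.19709576 -0.27196696 -0.15723276]
ztop 149.1 x -61.7..84.9 y(low x) 64.9 y(high x) 65.0 yspan 60.4..69.4 n2271
stop top x [ 88.05528793  94.6810334  100.76626896] 62.27682234247695 2622
deck z 22.565552290328696
dowel -37 [-35.58951811  -5.21862958  92.06594354] 83
dowel 63 [63.32925844 -5.27961459 92.00809424] 83
slot2 floor y [-26.92035424 -22.39147626 -16.81216108] 1125
```

View pics/w4.png

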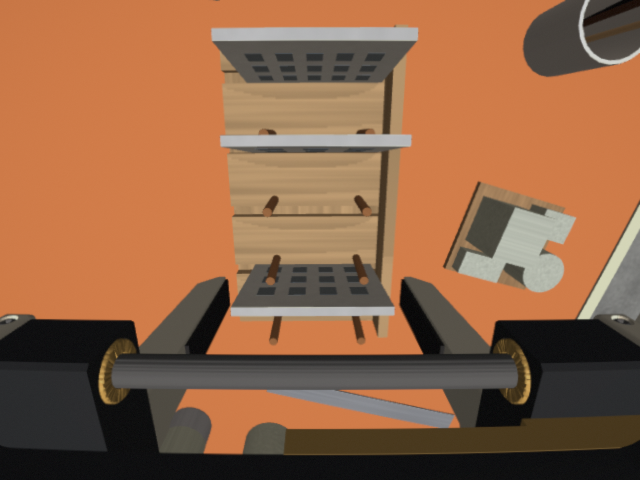

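```bash
cat >> h.py <<'E'
CT=np.array([.4387,.3255,.146]);CUP=np.array([.0637,.302,.951])
def ctool(yaw=-11.9,tilt=18.0):
    for s in (tilt,-tilt):
        r=down(90+yaw,s)
        if r.apply([0,0,-1])[1]>0: return r
E
python3 - <<'E'
from h import *
p,r=plan(CT+CUP*.055,ctool(),13,.1)
print(p,r.as_matrix().round(3))
E
```

```text
[[34, 2, 4, 0.022, -0.013, -0.084, 0.1], [34, 5, 4, 0.022, -0.013, -0.084, 0.1], [33, 8, 3, 0.022, -0.013, -0.084, 0.1], [32, 11, 3, 0.022, -0.013, -0.084, 0.1], [31, 13, 2, 0.022, -0.014, -0.083, 0.1], [30, 16, 1, 0.022, -0.013, -0.084, 0.1], [29, 19, 0, 0.022, -0.014, -0.083, 0.1], [27, 21, -1, 0.021, -0.014, -0.084, 0.1]]
[[25, 23, -1, 0.022, -0.013, -0.083, 0.1], [23, 25, -2, 0.021, -0.014, -0.084, 0.1], [21, 27, -3, 0.022, -0.013, -0.083, 0.1], [19, 28, -4, 0.021, -0.014, -0.084, 0.1], [16, 30, -5, 0.022, -0.013, -0.083, 0.1]]
[0.4421634  0.34244216 0.19847007] [[-0.978  0.196 -0.064]
 [ 0.206  0.931 -0.303]
 [-0.    -0.309 -0.951]]
```

>>> {"fn": "servo_tool", "kwargs": {"increments": [[34,2,4,0.022,-0.013,-0.084,0.1],[34,5,4,0.022,-0.013,-0.084,0.1],[33,8,3,0.022,-0.013,-0.084,0.1],[32,11,3,0.022,-0.013,-0.084,0.1],[31,13,2,0.022,-0.014,-0.083,0.1],[30,16,1,0.022,-0.013,-0.084,0.1],[29,19,0,0.022,-0.014,-0.083,0.1],[27,21,-1,0.021,-0.014,-0.084,0.1]]}}

```text
time: 12.65
eef_pos: [0.4746, 0.1777, 0.218]
ee_rot: [-0.957, -2.95, 0.315]
force: [0.1, -0.6, 0.5]
gripper_width: 0.551
grasp_force: 0.0
```

>>> {"fn": "servo_tool", "kwargs": {"increments": [[25,23,-1,0.022,-0.013,-0.083,0.1],[23,25,-2,0.021,-0.014,-0.084,0.1],[21,27,-3,0.022,-0.013,-0.083,0.1],[19,28,-4,0.021,-0.014,-0.084,0.1],[16,30,-5,0.022,-0.013,-0.083,0.1],[0,0,0,0,0,0,0.1],[0,0,0,0,0,0,0.1]]}}

```text
time: 13.52
eef_pos: [0.4413, 0.3419, 0.1973]
ee_rot: [-0.317, -3.053, 0.488]
force: [0.3, -0.2, -0.3]
gripper_width: 0.55
grasp_force: 0.0
```

```bash
python3 - <<'E'
from h import *
s=state();print(s['time'],s['eef_pos'],s['gripper_width'])
p,d=camera('wrist');cv2.imwrite('pics/w5.png',p[...,::-1]);np.save('w5.npy',d)
P=cloud('wrist',d).reshape(-1,3);P=P[np.isfinite(P[:,0])]
Rp=ctool().as_matrix(); # cols: -e?, n, -up
Q=(P-CT)@Rp*1000; Q[:,2]*=-1  # tool x, tool y, up from panel top
k=(abs(Q[:,1])<15)&(Q[:,2]>-60)&(Q[:,2]<12)&(abs(Q[:,0])<95);q=Q[k]
zt=np.percentile(q[:,2],98);e=q[q[:,2]>zt-5]
print('top',zt,'x',np.percentile(e[:,0],[1,99]),'y',np.percentile(e[:,1],[2,50,98]),len(e))
for lo in range(-75,75,25):
    b=e[(e[:,0]>lo)&(e[:,0]<lo+25)]
    if len(b)>20: print(lo,np.percentile(b[:,1],[5,50,95]).round(1),len(b))
T=CT-CUP*.035
plan(T,ctool(),6,.1)
E
```

```text
13.525 [0.44130061 0.34186354 0.19730673] 0.5501346422206183
top -0.76497888105729 x [-73.21528935  74.03488745] y [-4.36212542 -0.14249676  4.32012812] 2597
-75 [-3.9 -0.1  4.4] 333
-50 [-3.8 -0.1  4.3] 375
-25 [-4.4 -0.2  4.1] 420
0 [-4.3 -0.2  3.9] 444
25 [-4.2 -0.2  3.8] 480
50 [-4.1 -0.2  4.3] 543
[[-0.1, 0.1, 14.9, -0, -0, 0, 0.1], [-0, 0.1, 14.9, -0, -0, 0, 0.1], [-0.1, 0.1, 14.9, -0.001, -0, 0, 0.1], [-0, 0.1, 14.9, -0, -0, 0, 0.1], [-0.1, 0.2, 14.9, -0.001, -0, 0, 0.1], [-0, 0.1, 14.8, -0, -0, 0, 0.1]]
```

View pics/w5.png

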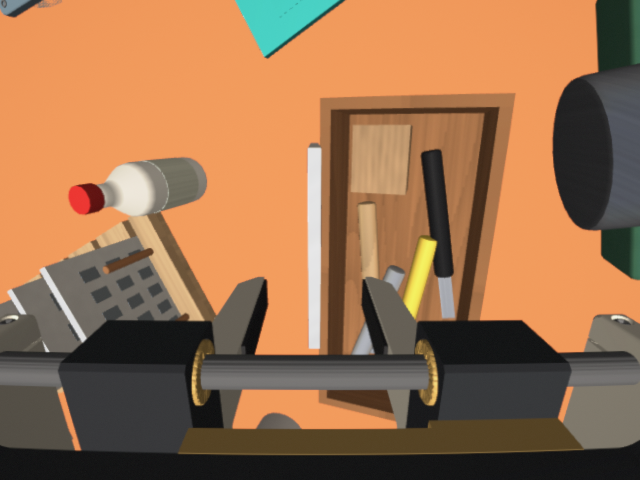

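>>> {"fn": "servo_tool", "kwargs": {"increments": [[0,0,18,0,0,0,0.1],[0,0,18,0,0,0,0.1],[0,0,18,0,0,0,0.1],[0,0,18,0,0,0,0.1],[0,0,17,0,0,0,0.1],[0,0,0,0,0,0,-0.4],[0,0,0,0,0,0,-1],[0,0,0,0,0,0,-1]], "squeeze": 25}}

```text
time: 14.58
eef_pos: [0.4372, 0.3156, 0.1149]
ee_rot: [-0.319, -3.057, 0.484]
force: [0.2, 0.8, -0.3]
gripper_width: 0.276
grasp_force: 0.0
```

>>> {"fn": "servo_tool", "kwargs": {"increments": [[0,0,0,0,0,0,-1],[0,0,0,0,0,0,-1]]}}

```text
time: 14.82
eef_pos: [0.4366, 0.3151, 0.1145]
ee_rot: [-0.317, -3.056, 0.487]
force: [-0.6, -3.1, 3.8]
gripper_width: 0.093
grasp_force: 24.9
```

```bash
python3 - <<'E'
from h import *
s=state();p=s['eef_pos'];print(s['time'],p,s['gripper_width'],s['force'],s['grasp_force'])
Rc=R.from_rotvec(s['ee_rot'])
q=(p-CT)@ctool().as_matrix()*1000;print(q)
p,r=plan(p+[0,-.015,.11],Rc,4,-1)
p,r=plan(rk(-20,-19.5,260),down(105.3),12,-1,p,r)
print(p,to_rk(p))
E
```

```text
14.825 [0.43663943 0.3151383  0.11449854] 0.09348634402991748 [-0.57501021 -3.14355227  3.84486991] 24.9186909198761
[-0.12034044 -0.3123978  33.22409797]
[[-1, -12, -25, 0, 0, 0, -1], [-1, -12, -25, -0, 0, 0, -1], [-1, -12, -25, -0, 0, 0, -1], [-0, -12, -25, -0, 0, 0, -1]]
[[-12, -31, 7, -0.026, -0.006, -0.039, -1], [-11, -32, 6, -0.026, -0.006, -0.039, -1], [-10, -32, 6, -0.026, -0.006, -0.039, -1], [-9, -33, 5, -0.026, -0.006, -0.039, -1], [-7, -33, 4, -0.026, -0.006, -0.039, -1], [-6, -34, 3, -0.026, -0.006, -0.039, -1], [-5, -34, 2, -0.026, -0.006, -0.039, -1], [-3, -34, 1, -0.026, -0.006, -0.039, -1]]
[[-2, -34, 1, -0.026, -0.006, -0.04, -1], [-0, -34, -0, -0.025, -0.006, -0.039, -1], [1, -35, -1, -0.026, -0.007, -0.04, -1], [2, -34, -2, -0.025, -0.006, -0.039, -1]]
[ 0.50351164 -0.10401431  0.25951525] [-20.37827899 -19.39441942 259.51524784]
```

```bash
python3 - <<'E'
from h import *
s=state();p=s['eef_pos'];Rc=R.from_rotvec(s['ee_rot'])
p,r=plan(p+[0,-.006,.012],Rc,2,-1)
p,r=plan(p+[0,-.03,.185],Rc,6,-1,p,r)
p,r=plan(rk(-5,-19.5,311),down(105.3),12,-1,p,r)
print(p,to_rk(p))
E
```

```text
[[-0.6, -4.7, -4.8, 0, 0, 0, -1], [-0.6, -4.6, -4.8, -0, 0, 0, -1]]
[[-1, -14, -28, -0, 0, 0, -1], [-1, -14, -28, -0, 0, 0, -1], [-1, -14, -28, -0, 0, 0, -1], [-1, -14, -28, -0, 0, 0, -1], [-1, -15, -27, -0, 0, 0, -1], [-1, -14, -28, -0, 0, 0, -1]]
[[-13, -28, 9, -0.026, -0.006, -0.039, -1], [-12, -29, 9, -0.026, -0.006, -0.039, -1], [-11, -29, 8, -0.026, -0.006, -0.039, -1], [-10, -30, 7, -0.026, -0.006, -0.039, -1], [-8, -31, 6, -0.026, -0.006, -0.039, -1], [-7, -31, 6, -0.026, -0.006, -0.039, -1], [-6, -31, 5, -0.026, -0.006, -0.039, -1], [-5, -32, 4, -0.026, -0.006, -0.039, -1]]
[[-3, -32, 3, -0.026, -0.006, -0.04, -1], [-2, -32, 3, -0.025, -0.006, -0.039, -1], [-1, -33, 2, -0.026, -0.007, -0.04, -1], [0, -32, 1, -0.025, -0.006, -0.039, -1]]
[ 0.51876848 -0.09971631  0.31056863] [ -4.52805571 -19.27462291 310.5686323 ]
```

>>> {"fn": "servo_tool", "kwargs": {"increments": [[-0.6,-4.7,-4.8,0,0,0,-1],[-0.6,-4.6,-4.8,0,0,0,-1],[-1,-14,-28,0,0,0,-1],[-1,-14,-28,0,0,0,-1],[-1,-14,-28,0,0,0,-1],[-1,-14,-28,0,0,0,-1],[-1,-15,-27,0,0,0,-1],[-1,-14,-28,0,0,0,-1]]}}

```text
time: 15.82
eef_pos: [0.4361, 0.2795, 0.3124]
ee_rot: [-0.318, -3.056, 0.485]
force: [0.9, -0.5, -0.8]
gripper_width: 0.095
grasp_force: 25.0
```

>>> {"fn": "servo_tool", "kwargs": {"increments": [[-13,-28,9,-0.026,-0.006,-0.039,-1],[-12,-29,9,-0.026,-0.006,-0.039,-1],[-11,-29,8,-0.026,-0.006,-0.039,-1],[-10,-30,7,-0.026,-0.006,-0.039,-1],[-8,-31,6,-0.026,-0.006,-0.039,-1],[-7,-31,6,-0.026,-0.006,-0.039,-1],[-6,-31,5,-0.026,-0.006,-0.039,-1],[-5,-32,4,-0.026,-0.006,-0.039,-1]]}}

```text
time: 16.82
eef_pos: [0.491, 0.0259, 0.3109]
ee_rot: [0.172, -3.122, 0.161]
force: [0.0, 0.1, -1.9]
gripper_width: 0.097
grasp_force: 25.0
```

>>> {"fn": "servo_tool", "kwargs": {"increments": [[-3,-32,3,-0.026,-0.006,-0.04,-1],[-2,-32,3,-0.025,-0.006,-0.039,-1],[-1,-33,2,-0.026,-0.007,-0.04,-1],[0,-32,1,-0.025,-0.006,-0.039,-1],[0,0,0,0,0,0,-1],[0,0,0,0,0,0,-1],[0,0,0,0,0,0,-1]]}}

```text
time: 17.7
eef_pos: [0.5185, -0.0985, 0.3099]
ee_rot: [-0.419, 3.113, 0.001]
force: [0.5, -0.4, -1.3]
gripper_width: 0.098
grasp_force: 25.0
```

```bash
cat > chk.py <<'E'
from h import *
s=state();p=s['eef_pos'];print(s['time'],to_rk(p).round(1),s['gripper_width'],s['force'].round(1),s['grasp_force'])
Rc=R.from_rotvec(s['ee_rot']);print('rot err tool',(Rc.inv()*down(105.3)).as_rotvec().round(4))
p0=p
import sys
pp,d=camera('wrist');cv2.imwrite(sys.argv[1],pp[...,::-1]);P=cloud('wrist',d).reshape(-1,3);P=P[np.isfinite(P[:,0])]
Q=(P-p0)@RK*1000   # rack axes relative to TCP
# held panel: top edge and both visible parts
k=(abs(Q[:,1])<14)&(Q[:,2]>20)&(Q[:,2]<45)&(abs(Q[:,0])<95);e=Q[k];
zt=np.percentile(e[:,2],97);e=e[e[:,2]>zt-4]
print('held top z',zt,'x',np.percentile(e[:,0],[1,99]),len(e))
for a,b in((-80,-40),(-40,-10),(10,40),(40,80)):
    f=e[(e[:,0]>a)&(e[:,0]<b)]
    if len(f)>20: print(a,np.percentile(f[:,1],[5,50,95]).round(1),'z',np.percentile(f[:,2],50).round(1),len(f))
E
python3 chk.py pics/w6.png
```

```text
17.7 [ -4.5 -18.1 309.9] 0.09802444772432677 [ 0.5 -0.4 -1.3] 24.997177720069885
rot err tool [0.0008 0.0002 0.0008]
held top z 42.42485562369266 x [-9.74648794  6.36039626] 441
```

View pics/w6.png

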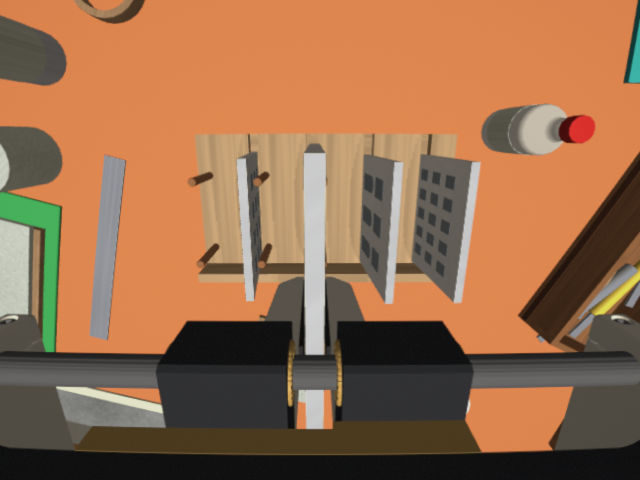

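```bash
sed -i 's/(abs(Q\[:,1\])<14)&(Q\[:,2\]>20)&(Q\[:,2\]<45)/(abs(Q[:,1])<8)\&(Q[:,2]>20)\&(Q[:,2]<37)/; s/(-80,-40),(-40,-10)/(-80,-60),(-60,-45),(-45,-25),(-25,-10)/' chk.py; python3 chk.py pics/w7.png
```

```text
17.75 [ -4.5 -18.1 309.9] 0.09653471354963798 [ 0.7  0.2 -1.1] 24.99714195728302
rot err tool [0.0007 0.0003 0.001 ]
held top z 31.6610245209355 x [-74.43948986  61.20920051] 5103
-80 [-3.4  0.6  4.3] z 30.4 853
-60 [-3.5  0.5  4.4] z 30.3 788
-45 [-3.5  0.3  4.5] z 30.4 939
-25 [-3.4  0.3  4.5] z 30.4 613
10 [-3.5  0.4  4.7] z 30.3 337
40 [-3.5  1.   4.9] z 30.3 645
```

>>> {"fn": "servo_tool", "kwargs": {"increments": [[0,-1.8,20,0,0,0,-1],[0,0,35,0,0,0,-1],[0,0,35,0,0,0,-1],[0,0,35,0,0,0,-1],[0,0,25,0,0,0,-1],[0,0,10,0,0,0,-1],[0,0,0,0,0,0,-1],[0,0,0,0,0,0,-1]]}}

```text
time: 18.8
eef_pos: [0.52, -0.1014, 0.1509]
ee_rot: [-0.418, 3.112, -0.001]
force: [0.6, -0.3, -1.1]
gripper_width: 0.098
grasp_force: 25.0
```

```bash
cat >> chk.py <<'E'
# slot 2 mouth seen ahead of panel: floor points, deck
Q=(P-RO)@RK*1000
for a,b in((-95,-82),(-82,-60)):
    k=(Q[:,0]>a)&(Q[:,0]<b)&(abs(Q[:,1]+19.5)<20)&(Q[:,2]<60);q=Q[k]
    f=q[q[:,2]<15];print('floor',a,len(f),np.percentile(f[:,1],[3,97]).round(1) if len(f)>5 else '')
E
python3 chk.py pics/w8.png
```

```text
18.8 [ -3.8 -21.2 150.9] 0.09760732521872705 [ 0.6 -0.3 -1.1] 24.997090995311737
rot err tool [-0.0006  0.0017  0.    ]
held top z 31.74797421818704 x [-74.52884577  60.93543308] 5109
-80 [-3.3  0.7  4.4] z 30.3 862
-60 [-3.4  0.4  4.5] z 30.3 784
-45 [-3.5  0.4  4.6] z 30.3 932
-25 [-3.5  0.4  4.7] z 30.4 617
10 [-3.4  0.4  4.7] z 30.4 335
40 [-3.5  0.9  4.9] z 30.4 646
floor -95 427 [-38.   -1.3]
floor -82 74 [-28.  -15.7]
```

View pics/w8.png

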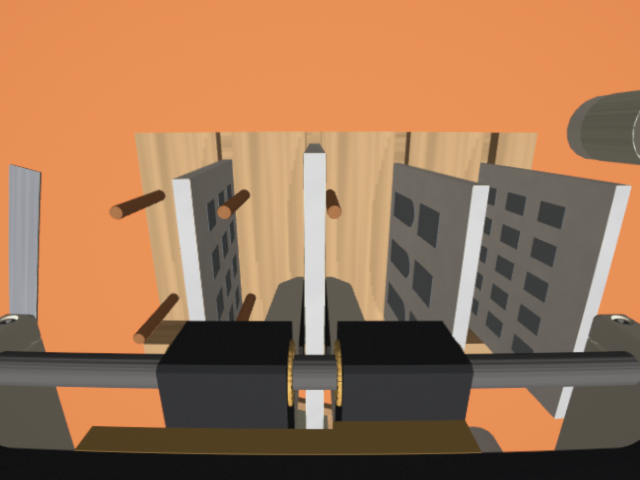

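>>> {"fn": "servo_tool", "kwargs": {"increments": [[0,1.2,0,0,0,0,-1],[0,0,4,0,0,0,-1],[0,0,4,0,0,0,-1],[0,0,3,0,0,0,-1],[0,0,3,0,0,0,-1],[0,0,0,0,0,0,-1]]}}

```text
time: 19.6
eef_pos: [0.5189, -0.1006, 0.1352]
ee_rot: [0.418, -3.114, 0.0]
force: [1.6, -2.6, -1.2]
gripper_width: 0.096
grasp_force: 25.0
```

```bash
python3 chk.py pics/w9.png | head -3
```

```text
19.6 [ -4.6 -20.2 135.2] 0.09639360104192093 [ 1.6 -2.6 -1.2] 25.006695091724396
rot err tool [-0.     -0.0001 -0.0003]
held top z 31.923119905215966 x [-74.4929588   61.33044858] 5119
```

>>> {"fn": "servo_tool", "kwargs": {"increments": [[-3,-0.6,2,0,0,0,-1],[-4,0,0,0,0,0,-1],[-4,0,0,0,0,0,-1],[-3,0,0,0,0,0,-1],[-1,0,0,0,0,0,-1],[0,0,0,0,0,0,-1]]}}

```text
time: 20.4
eef_pos: [0.5336, -0.0966, 0.1336]
ee_rot: [-0.418, 3.114, 0.001]
force: [0.7, -2.3, -2.0]
gripper_width: 0.096
grasp_force: 25.0
```

```bash
python3 chk.py pics/w9.png | head -3;python3 -c "
from h import *
print(RK.T@state()['force'])"
```

```text
20.4 [ 10.6 -20.2 133.6] 0.09557365601948917 [ 0.7 -2.3 -2. ] 25.004736185073853
rot err tool [ 0.0007  0.0003 -0.0003]
held top z 31.95432905445971 x [-74.52167627  61.44970351] 5118
[-0.12790907 -1.33691264 -2.30493894]
```

Now advance gently to the stop.

>>> {"fn": "servo_tool", "kwargs": {"increments": [[-1,0,0,0,0,0,-1],[-1,0,0,0,0,0,-1],[0,0,0,0,0,0,-1]]}}

```text
time: 20.82
eef_pos: [0.5354, -0.0962, 0.1337]
ee_rot: [0.418, -3.114, -0.001]
force: [-0.8, -2.6, -2.2]
gripper_width: 0.095
grasp_force: 25.0
```

```bash
python3 -c "
from h import *
s=state();print(to_rk(s['eef_pos']),RK.T@s['force'])"
```

```text
[ 12.45645152 -20.23861103 133.66318979] [-1.40778345 -2.26257914 -2.19482289]
```

>>> {"fn": "servo_tool", "kwargs": {"increments": [[-1,0,0,0,0,0,-1],[-1,0,0,0,0,0,-1],[0,0,0,0,0,0,-1]]}}

```text
time: 21.2
eef_pos: [0.5375, -0.0956, 0.1336]
ee_rot: [-0.418, 3.114, 0.001]
force: [-0.8, -2.5, -1.2]
gripper_width: 0.097
grasp_force: 25.0
```

```bash
python3 -c "
from h import *
s=state();print(to_rk(s['eef_pos']),RK.T@s['force'])"
```

```text
[ 14.58399017 -20.23435314 133.64604109] [-1.44764617 -2.22934941 -1.22611336]
```

>>> {"fn": "servo_tool", "kwargs": {"increments": [[-1,0,0,0,0,0,-1],[0,0,0,0,0,0,-1]]}}

```text
time: 21.45
eef_pos: [0.5383, -0.0954, 0.1336]
ee_rot: [0.418, -3.114, -0.001]
force: [-1.5, -1.2, -1.3]
gripper_width: 0.095
grasp_force: 25.0
```

```bash
python3 chk.py pics/w9.png | sed -n 1,3p; python3 -c "
from h import *
s=state();print(to_rk(s['eef_pos']),RK.T@s['force'])"
```

```text
21.45 [ 15.4 -20.2 133.6] 0.0954035565361218 [-1.5 -1.2 -1.3] 25.004388391971588
rot err tool [ 0.0008 -0.0001 -0.0003]
held top z 32.02483624455915 x [-74.48071256  61.46479234] 5125
[ 15.42084781 -20.21173012 133.59234224] [-0.9439536  -2.30069023 -1.16853541]
```

>>> {"fn": "servo_tool", "kwargs": {"increments": [[-1,0,0,0,0,0,-1],[-1,0,0,0,0,0,-1],[0,0,0,0,0,0,-1]]}}

```text
time: 21.88
eef_pos: [0.5388, -0.0952, 0.1336]
ee_rot: [0.418, -3.111, -0.001]
force: [-4.8, -3.2, 3.0]
gripper_width: 0.093
grasp_force: 25.0
```

```bash
python3 chk.py pics/w9.png | sed -n 1,3p; python3 -c "
from h import *
s=state();print(to_rk(s['eef_pos']),RK.T@s['force'])"
```

```text
21.875 [ 16.  -20.2 133.6] 0.0929258987792376 [-4.8 -3.2  3. ] 25.007526576519012
rot err tool [ 0.0011 -0.003  -0.0001]
held top z 32.222338633625185 x [-74.43003888  61.55972925] 5124
[ 16.00270751 -20.1988439  133.59987975] [-6.72758962 -2.73342435  2.1318779 ]
```

>>> {"fn": "servo_tool", "kwargs": {"increments": [[0.8,-0.5,0,0,0,0,-1],[0,0,2,0,0,0,-1],[0,0,2,0,0,0,-1],[0,0,2,0,0,0,-1],[0,0,0,0,0,0,-1]]}}

```text
time: 22.55
eef_pos: [0.5386, -0.0957, 0.1299]
ee_rot: [0.418, -3.113, -0.0]
force: [-11.3, -2.1, 17.5]
gripper_width: 0.094
grasp_force: 25.0
```

```bash
python3 chk.py pics/w9.png | sed -n 1,3p; python3 -c "
from h import *
s=state();print(to_rk(s['eef_pos']),RK.T@s['force'])"
```

```text
22.55 [ 15.7 -20.6 129.9] 0.09385380462414013 [-11.3  -2.1  17.5] 25.007953941822052
rot err tool [ 0.0004 -0.001  -0.0001]
held top z 32.18176713196219 x [-74.46714115  61.36008281] 5132
[ 15.68593533 -20.59077084 129.86623553] [-11.07621416   1.76801517  17.56084234]
```

>>> {"fn": "servo_tool", "kwargs": {"increments": [[0,0,-1,0,0,0,-1],[0,2.4,0,0.02,0,0,-1],[0,2.4,0,0.02,0,0,-1],[0,1.6,0,0.015,0,0,-1],[0,0,0,0,0,0,-1]]}}

```text
time: 23.22
eef_pos: [0.5371, -0.0901, 0.1299]
ee_rot: [-0.418, 3.106, -0.088]
force: [-8.9, -4.8, 10.2]
gripper_width: 0.095
grasp_force: 25.0
```

```bash
python3 -c "
from h import *
s=state();print(to_rk(s['eef_pos']),RK.T@s['force'])
print((R.from_rotvec(s['ee_rot']).inv()*down(105.3)).as_rotvec().round(4))"
```

```text
[ 15.72260003 -14.87938173 129.85175709] [-9.84264762 -2.2873112  10.1610071 ]
[-0.0564 -0.0012  0.0004]
```

>>> {"fn": "servo_tool", "kwargs": {"increments": [[0,1.6,0,0.014,0,0,-1],[0,0.8,0,0.007,0,0,-1],[0,0,0,0,0,0,-1]]}}

```text
time: 23.6
eef_pos: [0.537, -0.0892, 0.1299]
ee_rot: [-0.417, 3.102, -0.123]
force: [-7.5, -8.7, 8.2]
gripper_width: 0.097
grasp_force: 25.0
```

```bash
python3 -c "
from h import *
s=state();print(to_rk(s['eef_pos']),RK.T@s['force'])
print((R.from_rotvec(s['ee_rot']).inv()*down(105.3)).as_rotvec().round(4))"
```

```text
[ 15.80183288 -13.88637597 129.85257668] [-9.5606129  -6.36116926  8.1672271 ]
[-0.0793 -0.001   0.0001]
```

>>> {"fn": "servo_tool", "kwargs": {"increments": [[0.8,-0.5,-0.5,0,0,0,-1],[0,0,0,0,0,0,-0.75],[0,0,0,0,0,0,-0.6],[0,0,0,0,0,0,-0.45],[0,0,0,0,0,0,-0.35],[0,0,0,0,0,0,-0.35],[0,0,0,0,0,0,-0.35]], "squeeze": 5}}

```text
time: 24.48
eef_pos: [0.5366, -0.0876, 0.1289]
ee_rot: [-0.416, 3.102, -0.116]
force: [0.3, 1.4, -0.1]
gripper_width: 0.325
grasp_force: 0.0
```

```bash
python3 chk.py pics/w10.png; python3 -c "
from h import *
s=state();print(to_rk(s['eef_pos']),RK.T@s['force'])"
```

```text
24.475 [ 15.8 -12.3 128.9] 0.3253061795715132 [ 0.3  1.4 -0.1] 0.0
rot err tool [-0.0751 -0.     -0.0003]
held top z 32.05300391856879 x [-75.95769972  60.73263561] 5002
-80 [-3.   0.9  4.7] z 30.9 940
-60 [-3.1  1.   4.8] z 30.9 769
-45 [-2.9  1.   4.9] z 30.8 934
-25 [-2.9  1.   5. ] z 30.9 629
10 [-2.7  1.3  5.5] z 30.9 322
40 [-2.7  1.3  5.7] z 30.8 640
floor -95 465 [-37.3  -1.1]
floor -82 423 [-28.2 -16.8]
[ 15.82084494 -12.37827825 128.89419425] [-0.01325354  0.59613728  0.15442729]
```

>>> {"fn": "servo_tool", "kwargs": {"increments": [[0,0,-8,0,0,0,-0.35],[0,0,-15,0,0,0,-0.35],[0,0,-30,0,0,0,-0.35],[0,0,-40,0,0,0,-0.35],[0,0,-50,0,0,0,-0.35],[0,0,-40,-0.076,0,0,-0.35],[0,0,0,0,0,0,-0.35],[0,0,0,0,0,0,-0.35]]}}

```text
time: 25.52
eef_pos: [0.5326, -0.0745, 0.3114]
ee_rot: [0.417, -3.114, -0.0]
force: [0.3, -0.6, 0.2]
gripper_width: 0.325
grasp_force: 0.0
```

```bash
python3 - <<'E'
from h import *
s=state();print(s['time'],to_rk(s['eef_pos']).round(1),s['force'].round(1))
for y in(-94.5,-19.5,55.5,130.5): topedge(y-15,y+30,save='pics/w11.png')
p,d=camera('wrist');P=cloud('wrist',d).reshape(-1,3);P=P[np.isfinite(P[:,0])];Q=(P-RO)@RK*1000
k=(abs(Q[:,2]-64)<5)&(abs(Q[:,0]-94)<18)&(abs(Q[:,1])<170);q=Q[k];print('stop',np.percentile(q[:,0],[2,50,98]),np.median(q[:,2]),len(q))
for y in(-94.5,-19.5,55.5,130.5): topedge(y-15,y+30,'top')
E
```

```text
25.525 [ 15.5   1.4 311.4] [ 0.3 -0.6  0.2]
ztop 150.2 x -64.0..82.9 y(low x) -86.3 y(high x) -85.9 yspan -90.7..-81.8 n1384
ztop 160.9 x -59.7..86.7 y(low x) -10.7 y(high x) -10.5 yspan -14.9..-6.3 n1402
ztop 151.0 x -60.6..83.2 y(low x) 62.9 y(high x) 63.3 yspan 58.8..67.7 n1337
ztop 151.2 x -61.0..85.6 y(low x) 137.0 y(high x) 137.0 yspan 132.9..142.1 n1437
stop [ 84.37277524  95.02126185 101.6299436 ] 64.02776145458472 1847
ztop 154.2 x -63.8..82.2 y(low x) -85.6 y(high x) -86.0 yspan -89.2..-80.6 n115
ztop 165.2 x -61.7..78.3 y(low x) -11.6 y(high x) -11.6 yspan -15.4..-7.3 n40
ztop 155.2 x 26.1..65.7 y(low x) 63.2 y(high x) 62.3 yspan 59.0..67.1 n25
few 16
```

View pics/w11.png

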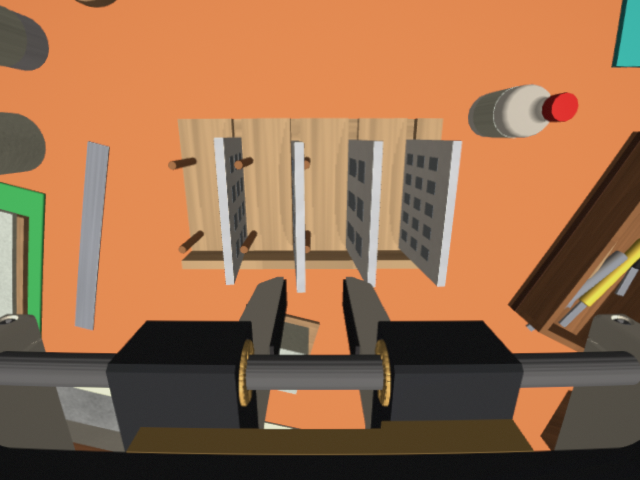

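```bash
python3 - <<'E'
from h import *
p,r=plan(rk(-95,-90,300),down(105.3),5,-1)
p,r=plan(rk(-95,-90,92),down(105.3),7,-1,p,r)
E
```

```text
[[22, -18, 2, 0, -0, -0, -1], [22, -18, 2, 0, -0, -0, -1], [22, -19, 2, 0, -0, -0, -1], [22, -18, 3, 0.001, -0, -0, -1], [23, -19, 2, 0, -0.001, -0, -1]]
[[-0, 0, 30, 0, 0, -0, -1], [-0, 0, 30, 0, 0, -0, -1], [-0, 0, 30, 0, 0, -0, -1], [-0, 0, 30, 0, 0, -0, -1], [-0, 0, 29, 0, 0, -0, -1], [-0, 0, 30, 0, 0, -0, -1], [-0, 0, 29, 0, 0, -0, -1]]
```

>>> {"fn": "servo_tool", "kwargs": {"increments": [[22,-18,2,0,0,0,-1],[22,-18,2,0,0,0,-1],[22,-19,2,0,0,0,-1],[22,-18,3,0,0,0,-1],[23,-19,2,0,0,0,-1],[0,0,40,0,0,0,-1],[0,0,45,0,0,0,-1],[0,0,40,0,0,0,-1]]}}

```text
time: 26.98
eef_pos: [0.4498, -0.1923, 0.174]
ee_rot: [0.417, -3.114, -0.001]
force: [0.6, 0.6, -0.3]
gripper_width: 0.005
grasp_force: 0.0
```

>>> {"fn": "servo_tool", "kwargs": {"increments": [[0,0,40,0,0,0,-1],[0,0,30,0,0,0,-1],[0,0,10,0,0,0,-1],[0,0,0,0,0,0,-1],[-8,0,0,0,0,0,-1],[-6,0,0,0,0,0,-1],[-4,0,0,0,0,0,-1],[0,0,0,0,0,0,-1]]}}

```text
time: 27.98
eef_pos: [0.4679, -0.1875, 0.0956]
ee_rot: [-0.419, 3.113, 0.001]
force: [-0.4, 0.6, 1.4]
gripper_width: 0.005
grasp_force: 0.0
```

```bash
python3 -c "
from h import *
s=state();print(to_rk(s['eef_pos']),RK.T@s['force'])"
```

```text
[-76.71524056 -90.51564769  95.60147993] [-0.21901087  0.68868021  1.3566869 ]
```

>>> {"fn": "servo_tool", "kwargs": {"increments": [[-2,0,0,0,0,0,-1],[-2,0,0,0,0,0,-1],[-1.5,0,0,0,0,0,-1],[-1,0,0,0,0,0,-1],[0,0,0,0,0,0,-1]]}}

```text
time: 28.6
eef_pos: [0.4737, -0.1858, 0.0953]
ee_rot: [0.418, -3.113, -0.001]
force: [-1.3, 1.0, 1.1]
gripper_width: 0.005
grasp_force: 0.4
```

```bash
python3 -c "
from h import *
s=state();print(to_rk(s['eef_pos']),RK.T@s['force'])"
```

```text
[-70.73746263 -90.44523195  95.29822098] [-0.97187498  1.31350281  1.08470582]
```

>>> {"fn": "servo_tool", "kwargs": {"increments": [[-1,0,0,0,0,0,-1],[-1,0,0,0,0,0,-1],[0,0,0,0,0,0,-1]]}}

```text
time: 28.98
eef_pos: [0.475, -0.1854, 0.0953]
ee_rot: [0.418, -3.112, -0.001]
force: [-5.1, -1.7, 1.9]
gripper_width: 0.007
grasp_force: 2.6
```

```bash
python3 -c "
from h import *
s=state();print(to_rk(s['eef_pos']),RK.T@s['force'])"
```

```text
[-69.3380789  -90.34938003  95.31881823] [-5.35765719 -0.34757506  1.90251197]
```

>>> {"fn": "servo_tool", "kwargs": {"increments": [[4,0,0,0,0,0,-1],[20,0,0,0,0,0,-1],[10,0,-30,0,0,0,-1],[0,0,-60,0,0,0,-1],[0,0,-60,0,0,0,-1],[-30,40,-40,0,0,0,-1],[-30,40,0,0,0,0,-1],[0,0,0,0,0,0,-1]]}}

```text
time: 29.98
eef_pos: [0.4792, -0.1002, 0.2849]
ee_rot: [-0.424, 3.111, 0.001]
force: [-0.9, -0.5, -0.0]
gripper_width: 0.003
grasp_force: 0.0
```

```bash
python3 - <<'E'
from h import *
s=state();print(s['time'],to_rk(s['eef_pos']).round(1),s['force'].round(1))
for y in(-94.5,-19.5,55.5,130.5): topedge(y-15,y+30,save='pics/w12.png')
E
```

```text
29.975 [-42.8  -9.3 284.9] [-0.9 -0.5 -0. ]
ztop 150.5 x -60.5..53.6 y(low x) -87.9 y(high x) -87.8 yspan -92.4..-83.7 n1107
ztop 160.8 x -61.1..82.1 y(low x) -12.1 y(high x) -10.8 yspan -16.3..-7.9 n725
ztop 151.0 x -61.6..51.8 y(low x) 62.4 y(high x) 62.3 yspan 58.2..67.1 n1088
ztop 151.1 x -61.8..85.4 y(low x) 136.4 y(high x) 136.5 yspan 132.8..141.3 n1332
```

View pics/w12.png

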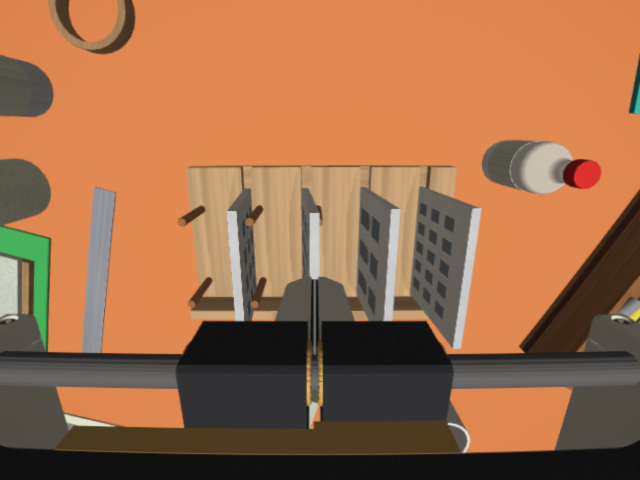

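All four panels stand upright in their slots with their front ends lined up (x -60.5 to -61.8 mm). Their tops measure about 151 mm, and 161 mm for the taller panel_c. The gripper is clear of everything.

```bash
python3 -c "
from bench import *
print(sign_off())"
```

```text
the job is handed in; nothing more can be done
None
```

The job is handed in at about 30 s: both fallen panels stand home in slots 1 and 3, panel_c stands in slot 2 against the rear stop, and panel_s was left untouched; I also nudged panel_a about 2–3 mm back to the stop.

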